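Tip an engraving blank flat, square it to the fence and flip the hold-down over

ROBOT

A 6-joint arm with a two-finger parallel gripper is mounted at the origin on the work surface. World frame = base frame: x ahead of the robot, y to its left, z up, the work surface at z = 0. Lengths are in m, angles in rad, forces in N, time in s.
With the tool pointing down it reaches from about 0.275 to 0.775 m from the base axis. Payload 14.6 kg.
Tool frame: the origin (TCP) lies midway between the tips of the shut fingers; the grasp point (between the pads) lies 19 mm behind it (hold_point_z is the distance from the TCP to the grasp point, in m); z points along the fingers, y is the direction in which the jaws open and shut (so a half turn about z gives the same grasp; the last joint's range is limited). The gripper opens to 85 mm and grips with 20 to 120 N. Pads are 22 mm wide; open, the fingers measure 114 mm over their backs; the gripper's body (76 mm by 85 mm) begins 54 mm behind the grasp point. The pads swing forward as they close: fully open they stand 13 mm farther back than shut.
Start: joints at [1.07, 0.263, -0.048, 1.259, 0, 1.415], TCP at [0.178, 0.494, 0.231] pointing down, gripper open.
Joint ranges: [-2.65, 2.65], [-0.89, 1.7], [-1.18, 1.37], [-2.13, 2.11], [-1.35, 1.29], [-3.14, 3.14]. Speed limits (rad/s): [1.89, 1.89, 2.57, 2.79, 3.14, 3.14].

INTERFACE

Orientations are given as [roll, pitch, yaw] about the fixed x, y, z axes, in that order (R = Rz(yaw) Ry(pitch) Rx(roll)).
In Python, from station import observe, read_camera, camera_model, finish_job, hold_point_z gives the robot as it stands.
- The arm moves only by the tool jog_arm, never from a script. Its argument "rows" is a list of rows, each a list of 3 entries, a list of its own where there are three numbers: the finger opening in m, from 0 to 0.0854, then the shift along the tool's x, y, z in m, then the turn, a rotation vector about the tool's x, y, z in degrees. In form: [[jaw, [x, y, z], [ax, ay, az]], ...]. A call has 1 to 10 rows; each row is the pose to reach, as a shift and turn from the pose commanded when the call began, along the tool's axes at that moment; what a row does not reach only later rows make up. A row lasts 1/8 s, in which the tool goes at most 62.5 mm and 10.7 degrees, less where a joint would pass 70% of its speed; a pose out of reach is approached as far as the arm can. A call with a gripper value outside its range is refused whole. The fingers move at their own pace and stop on an object; "grip_force" is the grip in N (left out, the last holds). Time passes only in rows, so rows that repeat a pose let the fingers close. It gives the time, the measured TCP pose, the force and the opening at its end, in the units of the state.
- observe(): the state, without advancing time (a new reading comes with each control period).
- read_camera(name): name is "side" or "top" or "wrist"; returns (picture, depth): 480x640x3 uint8, red, green, blue; 480x640 float32, m along the optical axis (not along the pixel's ray), 0 where there is no reading.
- camera_model(name): a dict with "K" (3x3 intrinsics, pixels), "R" (3x3) and "t" (3): a world point X has camera coordinates R X + t. Camera axes: x right, y down, z forward; pixel columns grow to the right and rows downward; lengths in m; the calibration is good to about 2 mm. A picture is of the moment at which its call begins: read the wrist's pose just before it. camera_model takes no time and is no camera call; for the wrist camera it gives the pose at the moment of the call.
- finish_job(): hands the job in, once; it reports no verdict.
The state is a dict: "time_s": time; "joints": joint angles; "joint_velocities": joint speeds; "effort": joint torques, N m; "eef_pos": TCP position; "tool_rot": TCP orientation; "ft_force": force on the tool from outside, world axes, zero at the start; "wrist_torque": the same for the moment, N m; "opening": opening from 0.0 (shut) to 1.0 (fully open).
Only numpy, scipy, OpenCV 4.12 (cv2) and the standard library are available. Lean on these libraries where they do the work, as an engineer would, in place of code of your own. Each camera call takes 0.05 s, during which the arm holds its last target. There are 200 camera calls.

TASK

Load the engraving fixture by pushing only: tip the black blank that stands on edge over towards the fence so that it lies flat on the plate, push it along until its leading edge is flush against the fence, and then flip the hinged steel hold-down bar over so that its foot rests on the blank. Pinch, lift and carry nothing, and leave all the other things where they are.

Things in the scene. Friction and masses are not known exactly. Their poses are not given: they have to be found in the camera images.
- fixture: Engraving fixture, fixed: an aluminium plate 300 mm (its x) by 340 mm (its y), 12 mm thick, with a fence and a hold-down bar. Origin: centre of the plate's underside, on the table; z up, +y towards the fence. Small loose parts stand on the plate, all of them more than 100 mm to either side of its middle line x = 0.
- fence (a point): Middle of the fence face that the blank must meet, at plate level (0, +75, 12 mm in the fixture's frame); axes as the fixture's. The fence is aluminium, 170 mm long along x, 16 mm thick (it runs back to y = +91 mm) and 18 mm high above the plate (top 30 mm above the table).
- blank: Black-anodised aluminium slab 120 (its x) x 15 (y) x 80 mm (z), about 0.4 kg, four bright corner holes. Starts standing on a long edge on the plate, its +y face towards the fence, parallel to it within 0.15 rad. Origin: middle of the edge it first stands on, at mid-thickness. Tipped towards the fence, its y points down, its z to the fence, upper face 27 mm above the table, 20 to 60 mm short of the fence.
- blank_top (a point): Centre of the blank's upper long edge as it first stands (80 mm along the blank's z from its origin, at mid-thickness); it becomes the leading edge once the blank has tipped towards the fence.
- hold_down (a joint): Angle of the steel hold-down bar, rad: 0 = level, foot resting on a blank that is flush to the fence; 1.57 = upright; 2.0 = leaning back away from the blank, at its stop. Starts at 1.6 to 2.0 and hardly resists a push; once well past upright towards the blank (under 1.2) it falls shut by its own weight. With no blank under it, it drops to -0.10.
- hold_down_tip (a point): Middle of the bar's free end. The bar is 30 mm wide, 8 mm thick and reaches 75 mm from its hinge line, which runs along the fixture's x above the middle of the fence (x = 0, y = +83 mm, 34 mm above the table) between two small lugs 42 mm high over the table. A round rubber foot, 16 mm across, 3 mm high, is on its underside 65 mm from the hinge.
- tumbler: Dark tumbler with a steel rim standing on the table, 80 mm across and 165 mm tall; origin under its centre. Leave alone.
- steel_cup: Closed steel cup standing on the table, 74 mm across and 100 mm tall; origin under its centre. Leave alone.
- screw_jar: Glass screw jar with a cap standing on the table, 64 mm across and 75 mm tall; origin under its centre. Leave alone.
- driver: Screwdriver with a black handle lying on the table, about 200 mm long along its x, under 40 mm thick. Leave alone.
- setup_block: Steel setup block 25 x 40 x 50 mm (x, y, height) standing near a side of the fixture plate; origin under its centre. Leave alone.
- bolt: Dark socket-head bolt standing on its head on the fixture plate, 17 mm across and 47 mm tall; origin under its centre. Leave alone.
- spacer: Aluminium spacer ring lying on the fixture plate, 32 mm across and 14 mm tall; origin under its centre. Leave alone.
Mind the look-alikes: they are no part of the job. What is shaped like the blank but purple or turquoise is not meant.

How it is judged:
On the way, in this order (a step that is already met when the one before it is completed fails the run):
1. the blank has tipped towards the fence and lies flat on the plate (angle between blank's own y axis and vertical above 3.06 rad and height (world z) of blank below 0.026 m), for 0.2 s.
2. the blank is flush against the fence (all of step 1 and y of blank_top in the frame of fixture above 0.0715 m and angle between the x axis of blank and the x axis of fixture, either way round below 0.04 rad), for 0.2 s.
3. the hold-down bar lies on the blank (value of joint hold_down between -0.05 and 0.06 rad), for 0.2 s.
At the end, for the whole second after the job is handed in: The blank lies flat (within 0.08 rad) on the plate, having tipped towards the fence, its leading edge within 3.5 mm of the fence and square to it within 0.04 rad, at rest; the hold-down bar is down on it (joint between -0.05 and 0.06 rad) (all of step 2 and all of step 3 and linear speed of blank below 0.02 m/s); the robot touches nothing.
It fails at once if the blank is lifted more than 12 mm off the plate ((angle between blank's own z axis and vertical below 0.3 rad and height (world z) of blank above 0.026 m) or (angle between blank's own y axis and vertical above 3 rad and height (world z) of blank above 0.033 m) or height (world z) of blank_top above 0.112 m or height (world z) of blank above 0.06 m).
It fails at once if one of the other things is moved more than 25 mm (distance of any of tumbler, steel_cup, screw_jar, driver, setup_block, bolt, spacer from where it was at the start of the episode above 0.025 m).
It also fails if it takes over 51 s, if anything falls off the work surface, if the arm or the gripper's body presses on something with over 40 N, if the wrist force passes 120 N, or if a joint passes its speed limit or range.

## Working session

There is one attempt and no reset: what is moved stays moved. The work goes in short steps, Python scripts to look and compute and a tool call to move; the robot and the scene stay as the last step left them, time stands still between calls to the robot, and variables do not carry over. Pictures are saved under pics/ and viewed, about 8 in all and at most 12, crops included, and the job is handed in when it is done.

Besides the shell and the picture viewer there is one more tool, called by a JSON object that holds its "name" and its "arguments", one argument or row to a line. jog_arm: Moves the arm, as the interface text tells. Its arguments: {"type":"object","properties":{"rows":{"type":"array","items":{"type":"array"}},"grip_force":{"type":"number"}},"required":["rows"]}

```bash
mkdir -p pics; cat > h.py <<'E'
import numpy as np,cv2
from station import *
def snap(n,f):
    m=camera_model(n); p,d=read_camera(n); cv2.imwrite(f'pics/{f}.png',p[:,:,::-1]); np.savez(f'pics/{f}.npz',d=d,K=m['K'],R=m['R'],t=m['t'],p=p)
def ld(f):
    z=np.load(f'pics/{f}.npz'); return z['p'],z['d'],z['K'],z['R'],z['t']
def cloud(f):
    p,d,K,R,t=ld(f); v,u=np.mgrid[:480,:640]
    c=np.stack([(u-K[0,2])*d/K[0,0],(v-K[1,2])*d/K[1,1],d],-1)
    return (c-t)@R
def onplane(f,u,v,z):
    p,d,K,R,t=ld(f); r=R.T@np.linalg.inv(K)@[u,v,1]; o=-R.T@t
    return o+r*(z-o[2])/r[2]
E
python3 -c "
from h import *
print(observe())
snap('top','t0');snap('side','s0')
for n in('top','side'):
  m=camera_model(n);print(n,-np.array(m['R']).T@m['t'],np.array(m['R']).round(2).tolist())"
```

```text
{'time_s': 0.0, 'joints': array([ 1.06968393e+00,  2.63527550e-01, -4.89347732e-02,  1.25939852e+00,
       -1.51316278e-05,  1.41553748e+00]), 'joint_velocities': array([-0.00260408,  0.00074159,  0.00162416, -0.00138477, -0.00119803,
       -0.00010923]), 'effort': array([-4.68922790e-04, -6.37623096e+01,  3.84562182e+01,  1.35850054e-02,
       -1.69143150e-04,  1.34140114e-05]), 'eef_pos': array([0.17783049, 0.49367394, 0.23082349]), 'tool_rot': array([-3.14053861e+00, -1.49661980e-04,  2.79573904e+00]), 'ft_force': array([-0.39036316,  0.14936767,  0.01731982]), 'wrist_torque': array([-0.00607358,  0.00414924, -0.00529278]), 'opening': 1.0011862863997303}
top [0.42261436 0.01522378 1.35118014] [[-0.01, -1.0, 0.01], [-1.0, 0.01, -0.07], [0.07, -0.01, -1.0]]
side [0.35966338 0.76333048 1.06806933] [[-0.98, -0.21, 0.01], [-0.17, 0.77, -0.62], [0.12, -0.61, -0.78]]
```

View pics/t0.png

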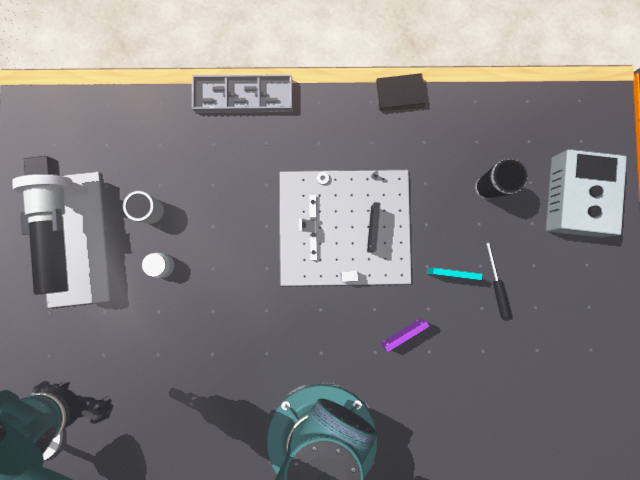

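View pics/s0.png

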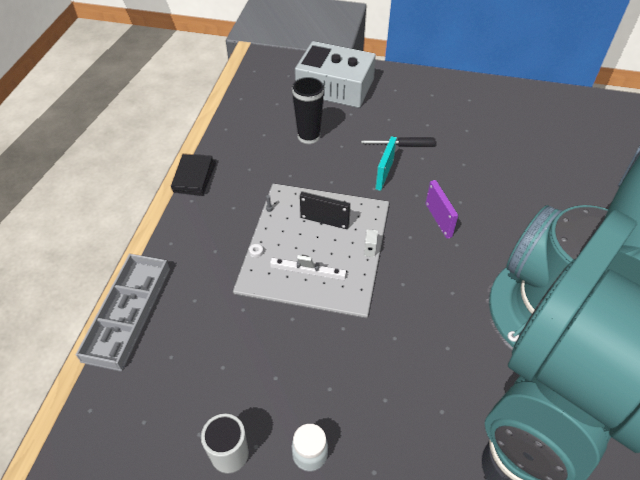

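```bash
python3 -c "
from h import *
C=cloud('t0');p,d,K,R,t=ld('t0')
for q in((280,171),(408,170),(411,285),(280,286)):print(q,onplane('t0',*q,.012).round(4))
x,y,z=C[...,0],C[...,1],C[...,2]
v,u=np.mgrid[:480,:640]
roi=(u>270)&(u<420)&(v>160)&(v<295)
m=roi&(z>.006)&(z<.018);print('plate',m.sum(),cv2.minAreaRect(np.c_[x[m],y[m]].astype('f4')*1000))
m=roi&(z>.085)&(u>350);print('blank top',m.sum(),np.median(z[m]),cv2.minAreaRect(np.c_[x[m],y[m]].astype('f4')*1000))
m=roi&(z>.024)&(z<.036)&(u<330)&(v>190);print('fence',m.sum(),cv2.minAreaRect(np.c_[x[m],y[m]].astype('f4')*1000))
m=roi&(z>.05)&(u<330);print('bar',m.sum(),z[m].max(),C[m][z[m].argsort()[-8:]].round(3).tolist())
big=np.hstack([cv2.resize(p[160:295,270:420,::-1],None,fx=5,fy=4.4,interpolation=2)]);cv2.imwrite('pics/c0.png',big)
"
```

```text
(280, 171) [0.6951 0.1029 0.012 ]
(408, 170) [ 0.6953 -0.2336  0.012 ]
(411, 285) [ 0.394 -0.235  0.012]
(280, 286) [0.3944 0.104  0.012 ]
plate 13253 ((546.8965454101562, -66.63447570800781), (389.2714538574219, 349.781494140625), 89.58453369140625)
blank top 343 0.09291502189166267 ((488.44610595703125, -91.31118774414062), (77.20588684082031, 238.27151489257812), 49.6669921875)
fence 287 ((544.5820922851562, 17.467472076416016), (15.473394393920898, 168.33250427246094), 89.55667114257812)
bar 193 1.351180136244735 [[0.423, 0.015, 1.351], [0.423, 0.015, 1.351], [0.423, 0.015, 1.351], [0.423, 0.015, 1.351], [0.423, 0.015, 1.351], [0.423, 0.015, 1.351], [0.423, 0.015, 1.351], [0.423, 0.015, 1.351]]
```

View pics/c0.png

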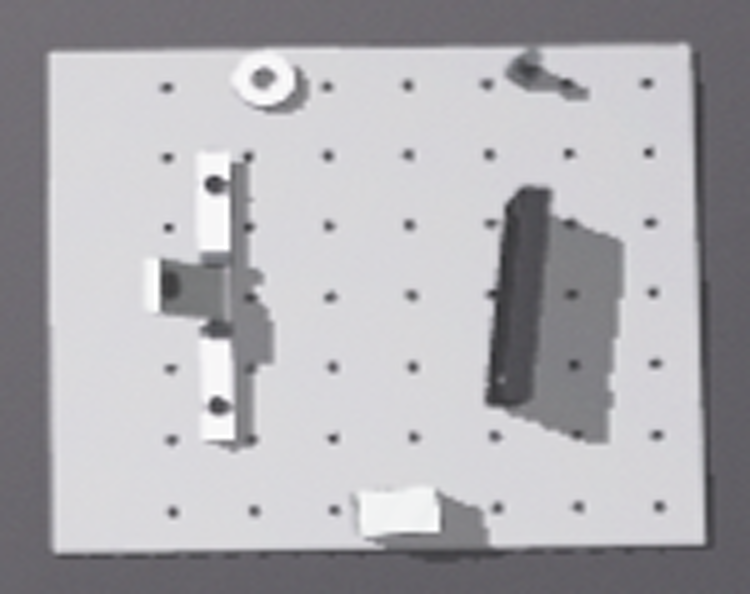

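```bash
python3 -c "
from h import *
C=cloud('t0');p,d,K,R,t=ld('t0')
f=lambda X,Y,z:onplane('t0',270+X/5,160+Y/4.4,z)
c=[f(50,52,.012),f(690,44,.012),f(706,545,.012),f(53,553,.012)]
print(np.round(c,4),np.mean(c,0).round(4))
for a,b in((0,1),(3,2)):e=c[a]-c[b];print('yaw',np.arctan2(-e[0],e[1]))
for a,b in((0,3),(1,2)):e=c[a]-c[b];print('yaw',np.arctan2(e[1],e[0]))
x,y,z=C[...,0],C[...,1],C[...,2]
v,u=np.mgrid[:480,:640];ok=d>0
roi=ok&(u>270)&(u<420)&(v>160)&(v<295)
for n,m in(('blank',roi&(z>.085)&(u>350)&(z<.11)),('bar',roi&(z>.05)&(u<330)),('blk',roi&(z>.04)&(v>260)),('spacer',roi&(z>.02)&(v<187)&(u<340)),('bolt',roi&(z>.03)&(v<187)&(u>350))):
  q=C[m];print(n,m.sum(),np.median(q[:,2]),q.min(0).round(4),q.max(0).round(4),cv2.minAreaRect(q[:,:2].astype('f4')*1000))
C=cloud('s0');x,y,z=C[...,0],C[...,1],C[...,2]
p,d,K,R,t=ld('s0')
m=(d>0)&(x>.47)&(x<.62)&(y>-.2)&(y<-.08)&(z>.084)&(z<.105);q=C[m];print('side top',m.sum(),cv2.minAreaRect(q[:,:2].astype('f4')*1000))
m=(d>0)&(x>.47)&(x<.62)&(y>-.2)&(y<-.08)&(z>.03)&(z<.085);q=C[m];A=np.c_[q[:,0]-.545,q[:,2]-.05,np.ones(len(q))];print('face y=ax+bz+c',len(q),np.linalg.lstsq(A,q[:,1],rcond=None)[0],q.min(0),q.max(0))
m=(d>0)&(x>.5)&(x<.6)&(y>.0)&(y<.08)&(z>.045);q=C[m];print('bar',len(q),q.min(0),q.max(0), q[q[:,2]>.085].mean(0))
"
```

```text
[[ 0.6929  0.1029  0.012 ]
 [ 0.6953 -0.2336  0.012 ]
 [ 0.3969 -0.2356  0.012 ]
 [ 0.3952  0.1024  0.012 ]] [ 0.5451 -0.066   0.012 ]
yaw 0.0071168849784287135
yaw 0.004904987724293862
yaw 0.0016229012527094787
yaw 0.006708857950690415
blank 308 0.09256029802617047 [ 0.4795 -0.1483  0.0851] [ 0.6    -0.1213  0.1009] ((539.8145141601562, -134.559814453125), (15.73809814453125, 120.0650405883789), 84.01277160644531)
bar 163 0.08752552636374229 [0.5299 0.0199 0.05  ] [0.5599 0.0515 0.1093] ((544.9458618164062, 35.67525863647461), (31.5093936920166, 29.85093879699707), 89.46488189697266)
blk 167 0.06225045077521168 [ 0.4063 -0.0917  0.0444] [ 0.4312 -0.0518  0.0687] ((418.7790832519531, -71.7340316772461), (39.81034469604492, 24.86672592163086), 89.92881774902344)
spacer 96 0.02616833898908308 [ 0.6574 -0.0227  0.0208] [0.6891 0.0061 0.0317] ((673.2681884765625, -8.299349784851074), (28.707365036010742, 31.77147102355957), 89.68550872802734)
bolt 23 0.05474561757480704 [ 0.6739 -0.1487  0.0323] [ 0.6842 -0.1389  0.0633] ((678.792724609375, -144.41180419921875), (8.323225021362305, 9.885282516479492), 34.57915496826172)
side top 342 ((538.911376953125, -133.30970764160156), (21.176837921142578, 120.44544219970703), 84.59236907958984)
face y=ax+bz+c 794 [-0.09771596 -0.00085476 -0.12719258] [ 0.47822222 -0.13671423  0.03004812] [ 0.59865547 -0.11642973  0.08488804]
bar 141 [0.52910925 0.02699604 0.04567644] [0.564088   0.0554469  0.10689424] [0.5435114  0.04868754 0.09854107]
```

{"name": "jog_arm", "arguments": {
  "rows": [
    [0.06, [-0.569, -0.522, 0.03], [0, 0, 75.8]],
    [0.06, [-0.569, -0.522, 0.03], [0, 0, 75.8]],
    [0.06, [-0.569, -0.522, 0.03], [0, 0, 75.8]],
    [0.06, [-0.569, -0.522, 0.03], [0, 0, 75.8]],
    [0.06, [-0.569, -0.522, 0.03], [0, 0, 75.8]],
    [0.06, [-0.569, -0.522, 0.03], [0, 0, 75.8]],
    [0.06, [-0.569, -0.522, 0.03], [0, 0, 75.8]],
    [0.06, [-0.569, -0.522, 0.03], [0, 0, 75.8]],
    [0.06, [-0.569, -0.522, 0.03], [0, 0, 75.8]],
    [0.06, [-0.569, -0.522, 0.03], [0, 0, 75.8]]
  ]
}}

```text
time_s: 1.35
eef_pos: [0.4683, -0.0614, 0.2069]
tool_rot: [3.142, -0.0, 1.472]
ft_force: [0.5, 0.8, -0.7]
opening: 0.703
```

{"name": "jog_arm", "arguments": {
  "rows": [
    [0.06, [-0.122, 0.08, 0.006], [0, 0, 0]],
    [0.06, [-0.122, 0.08, 0.006], [0, 0, 0]],
    [0.06, [-0.122, 0.08, 0.006], [0, 0, 0]],
    [0.06, [-0.122, 0.08, 0.006], [0, 0, 0]],
    [0.06, [-0.122, 0.08, 0.006], [0, 0, 0]]
  ]
}}

```text
time_s: 1.98
eef_pos: [0.535, -0.1877, 0.2009]
tool_rot: [-3.141, -0.0, 1.473]
ft_force: [-0.4, 0.3, -0.1]
opening: 0.701
```

```bash
python3 -c "
from h import *
o=observe();print(o['eef_pos'],o['tool_rot'],o['time_s']);snap('wrist','w1')"
```

```text
[ 0.53501518 -0.18767094  0.20093025] [-3.14099920e+00 -4.08828680e-04  1.47319278e+00] 1.975
```

View pics/w1.png

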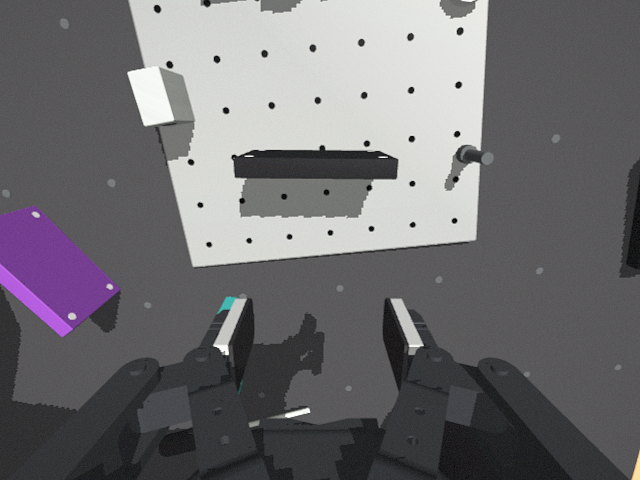

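{"name": "jog_arm", "arguments": {
  "rows": [
    [0.06, [0, 0, 0.06], [0, 0, 0]],
    [0.06, [0, 0, 0.12], [0, 0, 0]],
    [0.06, [0, 0, 0.138], [0, 0, 0]],
    [0.06, [0.01, 0, 0.138], [0, 0, 0]],
    [0.06, [0.02, 0, 0.138], [0, 0, 0]],
    [0.06, [0.028, 0, 0.138], [0, 0, 0]],
    [0.06, [0.033, 0, 0.138], [0, 0, 0]],
    [0.06, [0.038, 0, 0.138], [0, 0, 0]],
    [0.06, [0.043, 0, 0.138], [0, 0, 0]],
    [0.06, [0.048, 0, 0.138], [0, 0, 0]]
  ]
}}

```text
time_s: 3.28
eef_pos: [0.5402, -0.1405, 0.063]
tool_rot: [-3.142, -0.0, 1.473]
ft_force: [0.1, -0.3, 0.4]
opening: 0.7
```

```bash
python3 -c "
from h import *
snap('side','s1');p=ld('s1')[0]
cv2.imwrite('pics/c1.png',cv2.resize(p[130:330,220:420,::-1],None,fx=3,fy=3))"
```

```text
(no output)
```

View pics/c1.png

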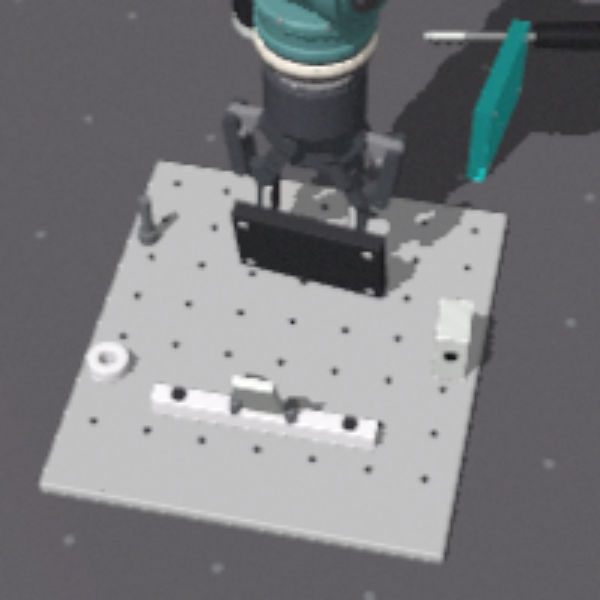

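The fingers are behind the blank's upper half and it is just tipping. I'll keep pushing.

{"name": "jog_arm", "arguments": {
  "rows": [
    [0.06, [0.004, 0, 0], [0, 0, 0]],
    [0.06, [0.008, 0, 0], [0, 0, 0]],
    [0.06, [0.012, 0, 0], [0, 0, 0]],
    [0.06, [0.016, 0, 0], [0, 0, 0]],
    [0.06, [0.016, 0, 0], [0, 0, 0]],
    [0.06, [0.016, 0, 0], [0, 0, 0]],
    [0.06, [0.016, 0, 0], [0, 0, 0]]
  ]
}}

```text
time_s: 4.2
eef_pos: [0.5418, -0.1249, 0.063]
tool_rot: [3.142, 0.0, 1.473]
ft_force: [-0.5, -0.6, 0.8]
opening: 0.702
```

```bash
cat > b.py <<'E'
from h import *
import sys
f=sys.argv[1];snap('side',f);C=cloud(f);p,d,K,R,t=ld(f)
x,y,z=C[...,0],C[...,1],C[...,2]
m=(d>0)&(x>.44)&(x<.65)&(y>-.19)&(y<.05)&(p.max(-1)<70)&(z>.02)&(z<.12)
n,l,s,c=cv2.connectedComponentsWithStats(m.astype('u1'));k=1+s[1:,4].argmax();q=C[l==k]
print(s[k],np.percentile(q,[2,50,98],axis=0).round(4),cv2.minAreaRect(q[:,:2].astype('f4')*1000))
cv2.imwrite(f'pics/{f}c.png',cv2.resize(p[130:330,220:420,::-1],None,fx=3,fy=3))
E
python3 b.py s2
```

```text
[ 289  218   58   36 1267] [[ 0.4861 -0.1161  0.0216]
 [ 0.5424 -0.0765  0.0265]
 [ 0.5999 -0.0389  0.0309]] ((543.6057739257812, -79.36306762695312), (80.37936401367188, 119.49732208251953), 83.62725067138672)
```

{"name": "jog_arm", "arguments": {
  "rows": [
    [0.0854, [-0.036, 0.006, 0], [0, 0, -5.8]],
    [0.0854, [-0.036, 0.006, 0], [0, 0, -5.8]],
    [0.0854, [-0.036, 0.006, 0.0], [0, 0, -5.8]],
    [0.0854, [-0.036, 0.006, 0.02], [0, 0, -5.8]],
    [0.0854, [-0.036, 0.006, 0.04], [0, 0, -5.8]],
    [0.0854, [-0.036, 0.006, 0.05], [0, 0, -5.8]],
    [0.0854, [-0.036, 0.006, 0.057], [0, 0, -5.8]],
    [0.0854, [-0.036, 0.006, 0.057], [0, 0, -5.8]],
    [0.0854, [-0.036, 0.006, 0.057], [0, 0, -5.8]]
  ]
}}

```text
time_s: 5.38
eef_pos: [0.5445, -0.1613, 0.0065]
tool_rot: [3.141, 0.0, 1.574]
ft_force: [0.0, -0.6, -0.6]
opening: 1.001
```

```bash
python3 b.py s3;python3 -c "
from h import *
snap('wrist','w3')"
```

```text
[ 289  218   58   37 1280] [[ 0.4861 -0.1163  0.0212]
 [ 0.5424 -0.0762  0.0266]
 [ 0.6002 -0.0386  0.0311]] ((543.759765625, -79.20890045166016), (79.99608612060547, 119.75833892822266), 84.42329406738281)
```

View pics/w3.png

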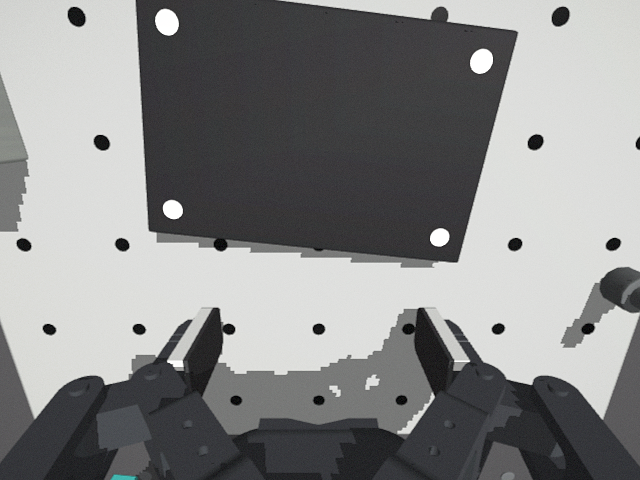

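{"name": "jog_arm", "arguments": {
  "rows": [
    [0.0854, [0.012, 0, 0], [0, 0, 0]],
    [0.0854, [0.02, 0, 0], [0, 0, 0]],
    [0.0854, [0.026, 0, 0], [0, 0, 0]],
    [0.0854, [0.032, 0, 0], [0, 0, 0]],
    [0.0854, [0.038, 0, 0], [0, 0, 0]],
    [0.0854, [0.044, 0, 0], [0, 0, 0]],
    [0.0854, [0.05, 0, 0], [0, 0, 0]],
    [0.0854, [0.056, 0, 0], [0, 0, 0]],
    [0.0854, [0.062, 0, 0], [0, 0, 0]],
    [0.0854, [0.068, 0, 0], [0, 0, 0]]
  ]
}}

```text
time_s: 6.72
eef_pos: [0.544, -0.0929, 0.0061]
tool_rot: [3.142, 0.0, 1.574]
ft_force: [-0.7, -3.5, 1.9]
opening: 1.0
```

```bash
python3 b.py s4
```

```text
[ 287  232   57   41 1284] [[ 0.4809 -0.0757  0.0222]
 [ 0.5337 -0.0378  0.0268]
 [ 0.596   0.0133  0.0324]] ((538.1102905273438, -16.360389709472656), (120.2526626586914, 124.37969207763672), 2.5756118297576904)
```

{"name": "jog_arm", "arguments": {
  "rows": [
    [0.0854, [0.003, 0, 0], [0, 0, 0]],
    [0.0854, [0.005, 0, 0], [0, 0, 0]],
    [0.0854, [0.007, 0, 0], [0, 0, 0]],
    [0.0854, [0.008, 0, 0], [0, 0, 0]],
    [0.0854, [0.008, 0, 0], [0, 0, 0]]
  ]
}}

```text
time_s: 7.4
eef_pos: [0.5439, -0.0851, 0.006]
tool_rot: [-3.142, -0.0, 1.574]
ft_force: [0.1, -1.6, 1.1]
opening: 0.996
```

{"name": "jog_arm", "arguments": {
  "rows": [
    [0.0854, [0.001, 0, 0], [0, 0, 0]],
    [0.0854, [0.002, 0, 0], [0, 0, 0]],
    [0.0854, [0.003, 0, 0], [0, 0, 0]],
    [0.0854, [0.003, 0, 0], [0, 0, 0]]
  ]
}}

```text
time_s: 7.9
eef_pos: [0.5439, -0.082, 0.006]
tool_rot: [-3.142, -0.0, 1.574]
ft_force: [-1.3, -1.4, 1.1]
opening: 0.996
```

```bash
python3 b.py s5
```

```text
[ 286  223   57   50 1192] [[ 0.4809 -0.0676  0.0224]
 [ 0.5331 -0.0314  0.027 ]
 [ 0.596   0.0131  0.0374]] ((538.6138305664062, -22.919517517089844), (120.17951202392578, 136.22023010253906), 0.7053827047348022)
```

View pics/s5c.png

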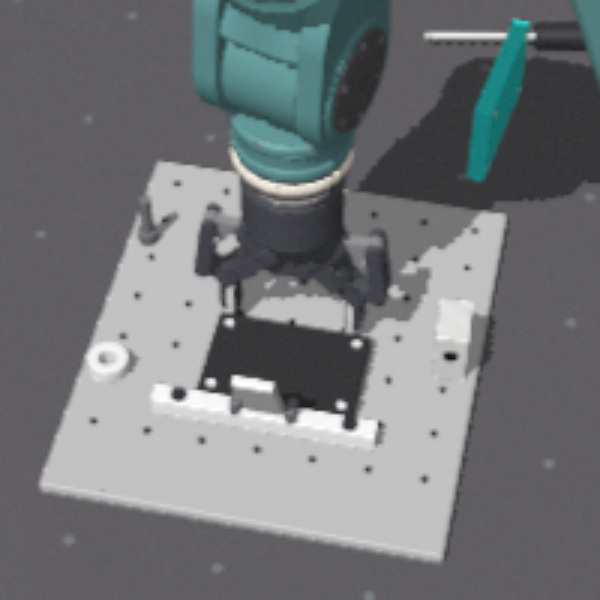

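{"name": "jog_arm", "arguments": {
  "rows": [
    [0.0854, [0.001, 0, 0], [0, 0, 0]],
    [0.0854, [0.002, 0, 0], [0, 0, 0]],
    [0.0854, [0.002, 0, 0], [0, 0, 0]]
  ]
}}

```text
time_s: 8.32
eef_pos: [0.544, -0.0812, 0.006]
tool_rot: [-3.141, 0.002, 1.574]
ft_force: [-0.6, -10.7, -0.8]
opening: 0.998
```

{"name": "jog_arm", "arguments": {
  "rows": [
    [0.0854, [0.001, 0, 0], [0, 0, 0]],
    [0.0854, [0.001, 0, 0], [0, 0, 0]],
    [0.0854, [0.001, 0, 0], [0, 0, 0]],
    [0.0854, [0.001, 0, 0], [0, 0, 0]]
  ]
}}

```text
time_s: 8.82
eef_pos: [0.544, -0.0811, 0.0061]
tool_rot: [-3.141, 0.004, 1.573]
ft_force: [-2.4, -17.1, -1.4]
opening: 1.001
```

The force rose to 17 N with no further travel, so the blank is seated. I'll back off, rise and look from above.

{"name": "jog_arm", "arguments": {
  "rows": [
    [0.0854, [-0.01, 0, 0], [0, 0, 0]],
    [0.0854, [-0.03, 0, 0], [0, 0, 0]],
    [0.04, [-0.03, 0, -0.06], [0, 0, 0]],
    [0.0, [-0.03, 0, -0.12], [0, 0, 0]],
    [0.0, [-0.03, 0, -0.18], [0, 0, 0]],
    [0.0, [-0.03, 0, -0.2], [0, 0, 0]],
    [0.0, [-0.03, 0, -0.2], [0, 0, 0]]
  ]
}}

```text
time_s: 9.7
eef_pos: [0.5447, -0.1102, 0.2072]
tool_rot: [3.139, 0.001, 1.574]
ft_force: [-0.2, -0.1, -0.8]
opening: 0.003
```

```bash
python3 -c "
from h import *
print(observe()['eef_pos']);snap('wrist','w6')"
```

```text
[ 0.5446802  -0.11018232  0.20720472]
```

View pics/w6.png

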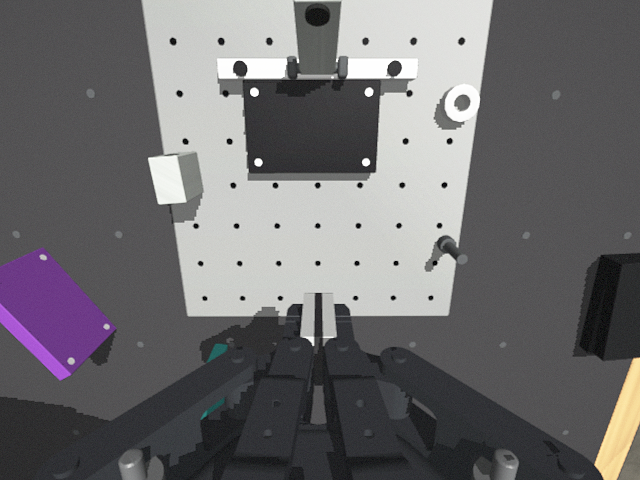

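Flush and square: the blank's edge (row 80) meets the fence across its whole width. The bar leans back at column 318. Next I go behind it.

{"name": "jog_arm", "arguments": {
  "rows": [
    [0.0, [0.06, 0, 0], [0, 0, 0]],
    [0.0, [0.12, 0, 0], [0, 0, 0]],
    [0.0, [0.18, 0, 0], [0, 0, 0]],
    [0.0, [0.205, 0, 0], [0, 0, 0]],
    [0.0, [0.205, 0, 0.02], [0, 0, 0]],
    [0.0, [0.205, 0, 0.06], [0, 0, 0]],
    [0.0, [0.205, 0, 0.1], [0, 0, 0]],
    [0.0, [0.205, 0, 0.122], [0, 0, 0]],
    [0.0, [0.205, 0, 0.122], [0, 0, 0]]
  ]
}}

```text
time_s: 10.88
eef_pos: [0.5415, 0.0955, 0.0815]
tool_rot: [-3.137, -0.0, 1.574]
ft_force: [0.5, -0.7, 0.5]
opening: 0.004
```

{"name": "jog_arm", "arguments": {
  "rows": [
    [0.0, [-0.015, 0, 0], [0, 0, 0]],
    [0.0, [-0.025, 0, 0], [0, 0, 0]],
    [0.0, [-0.035, 0, 0], [0, 0, 0]],
    [0.0, [-0.045, 0, 0], [0, 0, 0]],
    [0.0, [-0.055, 0, 0], [0, 0, 0]],
    [0.0, [-0.065, 0, 0], [0, 0, 0]],
    [0.0, [-0.075, 0, 0], [0, 0, 0]],
    [0.0, [-0.085, 0, 0], [0, 0, 0]],
    [0.0, [-0.095, 0, 0], [0, 0, 0]],
    [0.0, [-0.1, 0, 0], [0, 0, 0]]
  ]
}}

```text
time_s: 12.12
eef_pos: [0.5437, -0.0049, 0.084]
tool_rot: [-3.142, 0.0, 1.574]
ft_force: [-0.2, -0.0, -0.7]
opening: -0.002
```

Now up and away, then check.

{"name": "jog_arm", "arguments": {
  "rows": [
    [0.0, [0, 0, -0.05], [0, 0, 0]],
    [0.0, [0, 0, -0.1], [0, 0, 0]],
    [0.0, [-0.06, 0, -0.13], [0, 0, 0]],
    [0.0, [-0.12, 0, -0.13], [0, 0, 0]],
    [0.0, [-0.15, 0, -0.13], [0, 0, 0]],
    [0.0, [-0.15, 0, -0.13], [0, 0, 0]],
    [0.0, [-0.15, 0, -0.13], [0, 0, 0]]
  ]
}}

```text
time_s: 13.0
eef_pos: [0.5441, -0.1537, 0.2139]
tool_rot: [-3.141, -0.0, 1.574]
ft_force: [0.1, -0.2, 0.7]
opening: 0.003
```

```bash
python3 -c "
from h import *
snap('wrist','w7');snap('side','s7')
for f in('s7','w7'):
  C=cloud(f);x,y,z=C[...,0],C[...,1],C[...,2];d=ld(f)[1]
  m=(d>0)&(abs(x-.545)<.011)&(y>-.055)&(y<.01);q=C[m];print(f,'bar z fit (slope,z at y=0)',len(q),np.polyfit(q[:,1],q[:,2],1),q[:,2].min(),q[:,2].max())
  m=(d>0)&(abs(x-.545)>.025)&(abs(x-.545)<.05)&(y>-.06)&(y<-.0);print('blank z',np.median(z[m]))
"
```

```text
s7 bar z fit (slope,z at y=0) 219 [0.01053478 0.03795074] 0.03224471451021288 0.04314714314694061
blank z 0.026794435652027104
w7 bar z fit (slope,z at y=0) 2245 [0.00119744 0.0377436 ] 0.035171572226303544 0.0401952248859275
blank z 0.0266963181350171
```

View pics/w7.png

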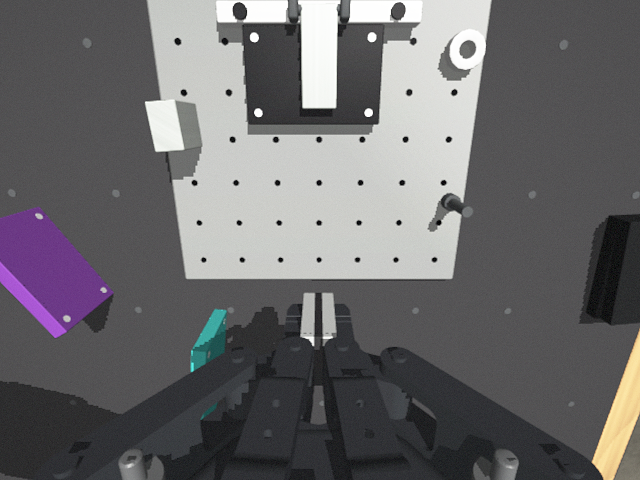

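The bar lies level on the blank (slope about 0.001 from the wrist depth). The blank is flat, flush and square, and the arm is clear.

```bash
python3 -c "
from station import finish_job;print(finish_job())"
```

```text
the job is handed in; nothing more can be done
None
```

I tipped the blank over towards the fence, pushed it flush with both open fingers, then flipped the hold-down bar shut from behind with the fingers closed. The job is handed in at about 13 s of the 51 s allowed. No verdict was reported.

- **Blank:** It lies flat, with its upper face measured at 26.7 mm against 27 mm expected. The push force rose to 17 N with no further travel. The wrist picture taken before flipping the bar shows the leading edge on the fence across its whole width and square. In the last picture it looks unchanged.
- **Hold-down bar:** It is level on the blank. The wrist camera gave a slope of 0.001 rad and the side camera 0.011 rad, which differ slightly but are both within limits.
- **Other things:** The bolt, spacer and setup block look unmoved in the last picture. I did not measure any of the other things again, and the tumbler, steel cup and screw jar were out of its view. The arm never touched any of them knowingly.
- **Arm:** It ended clear of everything, with the fingers shut at z = 0.21 m.

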